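# Snap the press stud of a plywood lamp kit with spring pliers

## Robot

A 6-joint arm with a two-finger parallel gripper is mounted at the origin on the work surface. World frame = base frame: x ahead of the robot, y to its left, z up, the work surface at z = 0. Lengths are in m, angles in rad, forces in N, time in s.
With the tool pointing down it reaches from about 0.25 to 0.775 m from the base axis. Payload 4 kg.
Tool frame: the origin (TCP) lies at the centre of the arm's flange, where the gripper is bolted on; the fingertips stand 199 mm ahead of it and the grasp point (between the pads) lies 180 mm ahead of it (robot.grasp_offset is the z of the grasp point in the tool frame, in m); z points along the fingers, y is the line along which they close (so a half turn about z gives the same grasp; the last joint's range is limited). The gripper opens to 94 mm and grips with 3 to 60 N. Pads are 16 mm wide; open, the fingers measure 119 mm over their backs; the gripper's body (75 mm by 177 mm) begins 78 mm behind the grasp point.
Start: joints at [-1.249, 0.087, 1.371, -0, 1.684, -0.103], TCP at [0.227, -0.501, 0.405] pointing down, gripper open.
Joint ranges: [-3.1, 3.1], [-0.76, 2.03], [0.27, 2.55], [-1.08, 4.22], [0.17, 2.65], [-2.57, 2.57]. Speed limits (rad/s): [2.79, 2.79, 3.14, 3.14, 3.14, 3.14].

## Interface

Orientations are given as a unit quaternion [w, x, y, z].
In Python, from rig import robot, read_camera, camera_info, close_job gives the robot as it stands.
- The arm moves only by the tool jog_arm, never from a script. Its argument "deltas" is a list of rows, each a list of 7 numbers: the shift along the tool's x, y, z in cm, then the turn, a rotation vector about the tool's x, y, z in degrees, then the gripper command: -1 is shut, 1 is fully open, values between are in proportion. A call has 1 to 20 rows; each row is the pose to reach, as a shift and turn from the pose commanded when the call began, along the tool's axes at that moment; what a row does not reach only later rows make up. A row lasts 1/10 s, in which the tool goes at most 50 mm and 8.59 degrees, less where a joint would pass 70% of its speed; a pose out of reach is approached as far as the arm can. A call with a gripper value outside its range is refused whole. The fingers move at their own pace and stop on an object; "squeeze" is the grip in N (left out, the last holds). Time passes only in rows, so rows that repeat a pose let the fingers close. It gives the time, the measured TCP pose, the force, the opening and the grip force at its end, in the units of the state.
- robot.get_state(): the state, without advancing time (a new reading comes with each control period).
- read_camera(name): name is "scene" or "top"; returns (picture, depth): 400x640x3 uint8, blue, green, red; 400x640 float32, m along the optical axis (not along the pixel's ray), 0 where there is no reading.
- camera_info(name): a dict with "fovy" (degrees; the focal length in pixels is half the picture's height over the tangent of half this angle, whatever the lens; pixels are square), "cx", "cy" (the principal point, pixels), "k1" (the pictures are not rectified: a ray, as slopes to the right and down, at radius r is drawn at 1 + k1 r^2 times it, then the intrinsics apply), "eye" and "attitude" of the camera in the world. Camera axes: x right, y down, z forward; pixel columns grow to the right and rows downward; lengths in m; the calibration is good to about 2 mm. A picture is of the moment at which its call begins. camera_info takes no time and is no camera call.
- close_job(): hands the job in; it is judged then, once.
The state is a dict: "t": time; "q": joint angles; "joint_velocities": joint speeds; "effort": joint torques, N m; "tcp_pos": TCP position; "orientation": TCP orientation; "ft_force": force on the tool from outside, world axes, zero at the start; "wrist_torque": the same for the moment, N m; "opening": finger opening in m; "grip_force": force on a finger pad.
Only numpy, scipy, OpenCV 4.12 (cv2) and the standard library are available. Lean on these libraries where they do the work, as an engineer would, in place of code of your own. Each camera call takes 0.05 s, during which the arm holds its last target. There are 200 camera calls.

## Task

Take the spring-handled press-stud pliers off their wooden rest, put the jaws around the press stud on the upright plywood plate and squeeze the handles gently, only until the cap clicks home: the cap cracks under too hard a squeeze, the thin plate must not be bent far, and only the pliers may touch the cap. Then lay the pliers back on their rest the way they lay, let go, and leave the bowl, the spool and the screwdriver where they are.

Things in the scene. Friction and masses are not known exactly. Their poses are not given: they have to be found in the camera images.
- grip (a point): Loose spring pliers (0.1 kg) lying flat: point midway between the black handles, half-way up their 20 mm, 72 mm behind the pivot. Axes: x from handles to jaws, y across, z up (hinge axis). Open, the flat outer faces are 66 mm apart here, splaying 0.07 rad each towards the ends: a 22 mm pad meets about 68 mm. Handles run 23 to 122 mm behind the pivot, 8 mm thick.
- pliers_l (a joint): Closing angle of each pliers arm, rad: 0 open, parallel handle faces at 0.07, stop at 0.32; both move alike. At point grip each handle moves in 72 mm per rad; a spring pushes it out with 7.5 N when open, 8.5 N at 0.3. To carry the pliers, squeeze them to about 56 mm, where the faces lie flat on the fingers, and hold that opening: the spring keeps them gripped.
- jaws (a point): Point midway between the two round jaw pads (13 mm diameter), 45 mm ahead of the pivot, 117 mm ahead of point grip, same height and axes. Open, the pads are 36 mm apart; 1 mm less over the handles is 0.63 mm less between the pads; pad force is 1.6 times the force on each handle beyond the spring's. Between the jaws it is free to 20 mm behind the pads.
- stud (a point): Centre of the press stud, in the mid-plane of the upright plywood plate (5 mm thick), 62 mm above the bench. Axes: x level, from the plate's free edge (12 mm to -x) into the plate; y level, the stud's axis; z up. Plate top 17 mm above, 35 mm from x = 19 mm on; wooden foot to +x, 26 mm high. Work with the pliers level, their x along this x, jaws at the stud, coming from -x.
- cap (a joint): How far the cap (-y side of the stud, 19 mm diameter, outer face 9 mm from point stud) has gone in, m: 0 at the start, 0.003 home (face at 6 mm). An over-centre spring resists with 6 N at first, less and less up to 0.0015, then snaps it home by itself, away from the jaw; pressed beyond home it is stiff (10 N some 0.3 mm on). It cracks when the pliers press it with more than 10 N.
- plate (a joint): Sideways bend of plate and stud along the stud's y, m; 0 when free; it gives 1 mm per 1.5 N and must stay within 0.007 either way. The stud's back on the +y side (17 mm diameter) has its face 3.5 to 13.5 mm from point stud: this differs from piece to piece and is not measured, so where the jaws meet the stud must be felt.
- rest_mid (a point): Point on top of the tool rest's two wooden rails, 30 mm above the bench; axes as the pliers lying in place: x to the jaws, z up; point grip then is at x = -27 mm, y = 0, z = 10 mm. Rails along this x: front from 13 to 88 mm (75 mm wide), rear from -85 to -67 mm (85 mm wide). Between them is the gap for the fingers beside the handles, its floor 8 mm above the bench.
- bowl_rim (a point): Bystander: middle of the mouth of a cardboard bowl, 90 mm wide, 60 mm high, standing on the bench.
- spool: Bystander: solder spool, 48 mm diameter, 30 mm high, upright; origin at its underside.
- driver: Bystander: screwdriver with a yellow handle, 160 mm long, lying on the bench; origin under its middle.
There are look-alikes about, which are no part of the job. Leave any red look-alike of the part that bears stud alone. Leave any pink look-alike of the part that bears grip alone.

How it is judged:
On the way, in this order (a step that is already met when the one before it is completed fails the run):
1. the pliers, off the rest, have their jaws around the unsnapped stud (jaw point within 10 mm of the stud) (distance between jaws and stud below 0.01 m and value of joint cap below 0.0015 m), for 0.1 s.
2. the cap has clicked home (at least 2.4 of its 3 mm) with the jaws still around it (value of joint cap above 0.0024 m and distance between jaws and stud below 0.014 m), for 0.2 s.
At the end, for the whole second after the job is handed in: The cap is home (at least 2.4 of 3 mm); the pliers lie released, open (joint under 0.02), flat (tilt under 0.1 rad) and still on both rails of the rest, jaws the same way as at the start (within 0.25 rad), within 20 mm of their nominal place lengthwise and across (value of joint cap above 0.0024 m and x of grip in the frame of rest_mid between -0.047 and -0.007 m and y of grip in the frame of rest_mid between -0.02 and 0.02 m and z of grip in the frame of rest_mid between 0.005 and 0.015 m and x of jaws in the frame of rest_mid above 0.05 m and angle between the x axis of jaws and the x axis of rest_mid, either way round below 0.25 rad and angle between jaws's own z axis and vertical below 0.1 rad and value of joint pliers_l below 0.02 rad and velocity of joint cap below 0.01 m/s); the robot touches nothing.
It fails at once if the pliers press on the cap with more than 10 N (it cracks) (contact force between pliers and cap above 10 N).
It fails at once if the plate is bent more than 7 mm sideways (value of joint plate above 0.007 m or value of joint plate below -0.007 m).
It fails at once if the fingers or the arm touch the cap (contact force between any of the fingers, the arm and cap above 0.5 N).
It fails at once if the bowl, the spool or the screwdriver is moved by more than 30 mm (distance of any of bowl_rim, spool, driver from where it was at the start of the episode above 0.03 m).
It also fails if it takes over 72 s, if anything falls off the work surface, if the arm or the gripper's body presses on something with over 40 N, if the wrist force passes 120 N, or if a joint passes its speed limit or range.

## Working session

There is one attempt and no reset: what is moved stays moved. The work goes in short steps, Python scripts to look and compute and a tool call to move; the robot and the scene stay as the last step left them, time stands still between calls to the robot, and variables do not carry over. Pictures are saved under pics/ and viewed, at most 10 in all, crops included, and the job is handed in when it is done.

Besides the shell and the picture viewer there is one more tool, called by a JSON object that holds its "api" and its "payload", one argument or row to a line. jog_arm: Moves the arm, as the interface text tells. Its arguments: {"type":"object","properties":{"deltas":{"type":"array"},"squeeze":{"type":"number"}},"required":["deltas"]}

```bash
ls; mkdir -p pics; cat > h.py <<'E'
import numpy as np, cv2
from scipy.spatial.transform import Rotation as R
from rig import robot, read_camera, camera_info, close_job
def K(ci):
    f=200/np.tan(np.radians(ci['fovy'])/2)
    return np.array([[f,0,ci['cx']],[0,f,ci['cy']],[0,0,1.]])
def rot(ci):
    a=np.array(ci['attitude'],float)
    return R.from_quat(a[[1,2,3,0]]).as_matrix() if a.size==4 else a.reshape(3,3)
def slopes(ci,uv):
    k=K(ci); d=(np.atleast_2d(uv)-[k[0,2],k[1,2]])/k[0,0]; s=d.copy()
    for _ in range(30): s=d/(1+ci['k1']*(s**2).sum(1,keepdims=True))
    return s
def cloud(name,ci,dep,uv):
    uv=np.atleast_2d(uv); z=dep[uv[:,1].astype(int),uv[:,0].astype(int)]
    s=slopes(ci,uv); return (np.c_[s,np.ones(len(s))]*z[:,None])@rot(ci).T+ci['eye'], z
def onplane(ci,uv,zp):
    r=np.c_[slopes(ci,uv),np.ones(len(np.atleast_2d(uv)))]@rot(ci).T
    return np.array(ci['eye'])+r*((zp-ci['eye'][2])/r[:,2])[:,None]
def proj(ci,P):
    c=(np.atleast_2d(P)-ci['eye'])@rot(ci); s=c[:,:2]/c[:,2:]
    s=s*(1+ci['k1']*(s**2).sum(1,keepdims=True)); k=K(ci)
    return s*k[0,0]+[k[0,2],k[1,2]]
E
python3 - <<'E'
from h import *
for n in('scene','top'):
    im,d=read_camera(n); print(n,camera_info(n)); cv2.imwrite(f'pics/{n}0.png',im); np.save(f'{n}0.npy',d)
print(robot.get_state(), robot.grasp_offset)
E
```

```text
pics
scene {'fovy': 49.472575049480035, 'cx': 313.30137184168365, 'cy': 203.02546595665387, 'k1': 0.03787901563517512, 'eye': array([1.19791476, 0.29577948, 0.59545936]), 'attitude': array([-0.23094833,  0.43868297,  0.77675257, -0.38842704])}
top {'fovy': 42.98129629687136, 'cx': 319.7618829714838, 'cy': 208.210756907281, 'k1': -0.10477750004757129, 'eye': array([ 0.41803421, -0.06211495,  1.24326062]), 'attitude': array([-0.04998467,  0.70750553, -0.70415429,  0.03322941])}
{'t': 0.1, 'q': array([-1.24911529e+00,  8.78996455e-02,  1.37210411e+00,  1.87843471e-05,
        1.68360770e+00, -1.03123444e-01]), 'joint_velocities': array([ 0.0014461 , -0.00148149, -0.00233048,  0.00037064, -0.00044594,
        0.00011515]), 'effort': array([ 1.69767318e-03, -3.41253948e+01, -3.03299832e+01,  7.20144762e-02,
        3.04495264e-02, -8.41799420e-05]), 'tcp_pos': array([ 0.2266336 , -0.5010272 ,  0.40361018]), 'orientation': array([-1.00439695e-03,  9.77526603e-01,  2.10809680e-01, -1.00808754e-04]), 'ft_force': array([0.37340552, 0.07631206, 0.37348262]), 'wrist_torque': array([-0.03707492,  0.01350608, -0.05408401]), 'grip_force': 0.0, 'opening': 0.0941619299104056} 0.1804
```

View pics/top0.png

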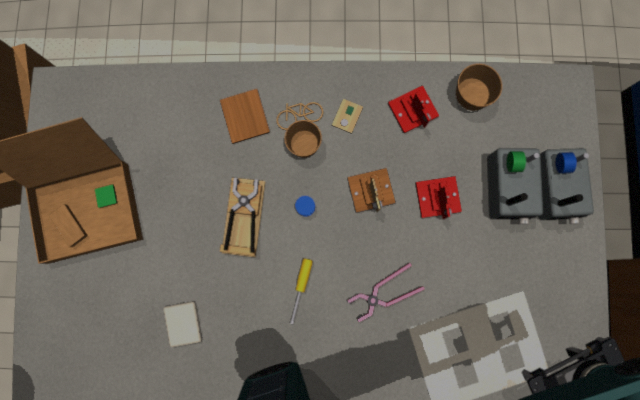

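View pics/scene0.png

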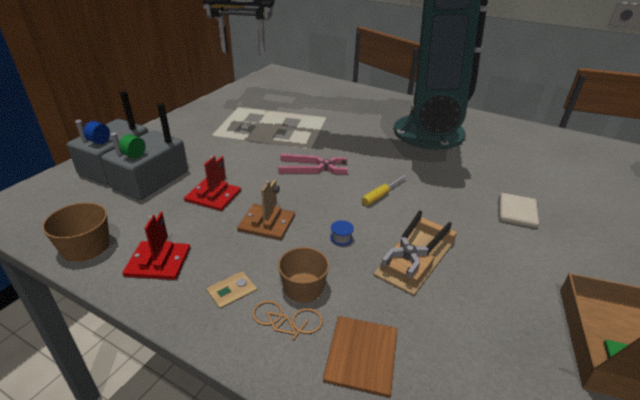

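The top view shows the black-handled pliers on the wooden rest at (243,215), jaws up-image. The pink pair at (385,292) is the look-alike. The bare-wood plate is at (373,190), with red look-alike plates at (413,108) and (440,198). The bowl is at (302,139), the blue spool at (305,206) and the driver at (301,290). Next I confirm the wooden plate and black pliers in one enlarged crop.

```bash
python3 - <<'E'
from h import *
t=cv2.imread('pics/top0.png'); s=cv2.imread('pics/scene0.png')
r=lambda i,x,y,w,h:cv2.resize(i[y:y+h,x:x+w],(400,300),interpolation=cv2.INTER_CUBIC)
o=np.vstack([np.hstack([r(t,206,172,80,90) if 0 else r(t,190,170,120,90),r(t,340,160,64,48)]),np.hstack([r(s,365,205,104,78),r(s,230,170,80,60)])])
cv2.imwrite('pics/crop1.png',o)
E
```

```text
(no output)
```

View pics/crop1.png

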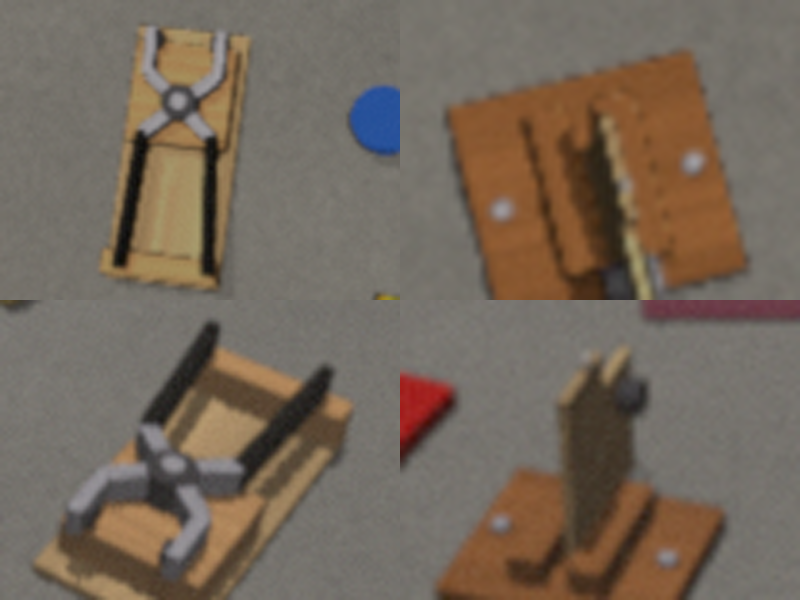

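The crop confirms it. The pliers have black handles and grey jaws and lie on the rails. The bare-wood plate carries the stud near its robot-side edge, dark back on the left (+y) at (374,205), light cap on the right at (380,203).

```bash
python3 - <<'E'
from h import *
np.set_printoptions(precision=4,suppress=True)
T=camera_info('top');S=camera_info('scene')
def box(n,ci,x0,y0,x1,y1):
    im=cv2.imread(f'pics/{n}0.png');d=np.load(f'{n}0.npy')
    v,u=np.mgrid[y0:y1,x0:x1]; uv=np.c_[u.ravel(),v.ravel()]
    P,z=cloud(n,ci,d,uv); return uv,P,im[uv[:,1],uv[:,0]].astype(int),z
print('bench z top',np.median(box('top',T,330,230,345,245)[1][:,2]),'scene',np.median(box('scene',S,340,195,355,205)[1][:,2]))
# handles top view
uv,P,c,z=box('top',T,215,206,266,258)
m=c.max(1)<45
print('black z pct',np.percentile(P[m,2],[5,50,95]), m.sum())
mid=243-(uv[:,1]-200)*0.05
L=m&(uv[:,0]<mid-2)&(P[:,2]>.035); Rr=m&(uv[:,0]>mid+2)&(P[:,2]>.035)
ls=[]
for q in(L,Rr):
    W=onplane(T,uv[q],.05)[:,:2]; v=cv2.fitLine(W.astype(np.float32),2,0,.01,.01).ravel()
    if v[0]<0:v[:2]*=-1
    t=(W-v[2:])@v[:2]; print('handle',q.sum(),v,'yaw',np.arctan2(v[1],v[0]),'t',t.min(),t.max(), 'ends',v[2:]+v[:2]*t.min(),v[2:]+v[:2]*t.max()); ls.append(v)
yaw=np.mean([np.arctan2(v[1],v[0]) for v in ls]); print('pliers yaw',yaw)
piv=onplane(T,[[243.1,200.3]],.05)[0]; print('pivot top view',piv, 'depth',box('top',T,242,199,245,202)[1].mean(0))
print('pivot scene', onplane(S,[[409.7,247.9]],.05)[0],'depth',np.median(box('scene',S,408,246,411,249)[1],0))
# rays intersection
def ray(ci,uv):
    r=np.r_[slopes(ci,[uv])[0],1]@rot(ci).T; return np.array(ci['eye']),r/np.linalg.norm(r)
def tri(a,b):
    (o1,d1),(o2,d2)=ray(T,a),ray(S,b); t=np.linalg.lstsq(np.c_[d1,-d2],o2-o1,rcond=None)[0]
    p,q=o1+t[0]*d1,o2+t[1]*d2; return (p+q)/2,np.linalg.norm(p-q)
print('pivot tri',tri([243.1,200.3],[409.7,247.9]))
# handle mid at -72 from pivot
d=np.array([np.cos(yaw),np.sin(yaw)]);n=np.array([-d[1],d[0]])
for v in ls:
    s=((piv[:2]-.072*d-v[2:])@d)/(v[:2]@d); p=v[2:]+s*v[:2]; print('lateral at grip',(p-piv[:2])@n)
# plate, from both
for nm,ci,b in(('top',T,(362,165,392,212)),('scene',S,(255,175,290,225))):
    uv,P,c,z=box(nm,ci,*b); m=(P[:,2]>.055)&(P[:,2]<.12)
    print(nm,'plate n',m.sum(),'zmax',np.percentile(P[m,2],[50,99]))
    Q=P[m]; 
    for r in list(zip(uv[m].tolist(),c[m].tolist(),(Q*1000).round(0).tolist()))[::max(1,m.sum()//40)]: print(r)
E
```

```text
bench z top -0.0002644915707359363 scene -0.0012196228500511719
black z pct [0.0423 0.0492 0.0538] 215
handle 117 [ 0.9886 -0.1504  0.5074  0.1817] yaw -0.15093945 t -0.046476130424894936 0.04712374042794177 ends [0.4615 0.1887] [0.554  0.1747]
handle 97 [ 1.     -0.0047  0.5045  0.1253] yaw -0.004714859 t -0.04735595482037775 0.045126176604612406 ends [0.4571 0.1255] [0.5496 0.1251]
pliers yaw -0.077827156
pivot top view [0.5775 0.1496 0.05  ] depth [0.5606 0.126  0.1832]
pivot scene [0.5795 0.1512 0.05  ] depth [0.5787 0.1494 0.0506]
pivot tri (array([0.5776, 0.1504, 0.0482]), np.float64(0.0008627591277827155))
lateral at grip 0.026533431400106174
lateral at grip -0.030006039871572222
top plate n 163 zmax [0.0762 0.1021]
([372, 179], [79, 113, 136], [622.0, -154.0, 94.0])
([373, 180], [84, 121, 147], [619.0, -156.0, 95.0])
([374, 181], [77, 111, 145], [618.0, -159.0, 92.0])
([374, 182], [88, 124, 151], [614.0, -158.0, 97.0])
([374, 183], [88, 126, 153], [612.0, -158.0, 100.0])
([374, 184], [87, 123, 148], [610.0, -158.0, 94.0])
([374, 185], [78, 114, 140], [608.0, -158.0, 96.0])
([
[... 3335 characters left out ...]

([268, 194], [44, 57, 68], [601.0, -156.0, 71.0])
([263, 195], [53, 73, 86], [624.0, -151.0, 85.0])
([269, 195], [42, 55, 66], [596.0, -157.0, 66.0])
([264, 196], [41, 59, 67], [621.0, -151.0, 80.0])
([270, 196], [40, 53, 66], [592.0, -158.0, 60.0])
([266, 197], [44, 56, 66], [609.0, -156.0, 68.0])
([263, 198], [51, 72, 87], [624.0, -152.0, 77.0])
([269, 198], [41, 55, 67], [595.0, -158.0, 57.0])
([267, 199], [47, 58, 70], [606.0, -155.0, 62.0])
([266, 200], [42, 55, 67], [613.0, -153.0, 64.0])
([265, 201], [40, 55, 64], [617.0, -152.0, 65.0])
([265, 202], [44, 55, 67], [618.0, -152.0, 63.0])
([266, 203], [40, 54, 64], [612.0, -154.0, 56.0])
([263, 205], [54, 74, 90], [623.0, -154.0, 57.0])
```

The pliers have their pivot at (0.578, 0.150), yaw −0.078. Handle spacing and length match the text and the top face is at z≈0.05. Grip is at ≈(0.506, 0.1545, 0.04). Next I fit the plate.

```bash
python3 - <<'E'
from h import *
np.set_printoptions(precision=4,suppress=True)
T=camera_info('top');S=camera_info('scene')
def box(n,ci,x0,y0,x1,y1):
    im=cv2.imread(f'pics/{n}0.png');d=np.load(f'{n}0.npy')
    v,u=np.mgrid[y0:y1,x0:x1]; uv=np.c_[u.ravel(),v.ravel()]
    P,z=cloud(n,ci,d,uv); return uv,P,im[uv[:,1],uv[:,0]].astype(int),z
uv,P,c,z=box('scene',S,255,175,290,225)
m=(P[:,2]>.05)&(P[:,2]<.105)&(c[:,2]-c[:,0]>15)&(P[:,0]>.575)&(P[:,0]<.618)
v=cv2.fitLine(P[m,:2].astype(np.float32),cv2.DIST_HUBER,0,.01,.01).ravel()
if v[0]<0:v=v*[-1,-1,1,1]
d=v[:2];n=np.array([-d[1],d[0]]);print('scene +y face',m.sum(),v,'yaw',np.arctan2(d[1],d[0]),'resid',((P[m,:2]-v[2:])@n).std())
# top: ridge bright wood
uv2,P2,c2,_=box('top',T,362,165,392,214)
b=(c2[:,2]-c2[:,0]>25)&(c2[:,2]>120)
lo=b&(abs(P2[:,2]-.078)<.006); hi=b&(P2[:,2]>.088)
Wl=onplane(T,uv2[lo],.079)[:,:2];Wh=onplane(T,uv2[hi],.097)[:,:2]
W=np.r_[Wl,Wh];w=cv2.fitLine(W.astype(np.float32),cv2.DIST_HUBER,0,.01,.01).ravel()
if w[0]<0:w=w*[-1,-1,1,1]
print('top ridge',len(Wl),len(Wh),w,'yaw',np.arctan2(w[1],w[0]))
# foot yaw
uv3,P3,c3,_=box('top',T,340,160,404,220)
f=(abs(P3[:,2]-.008)<.012)&(c3[:,2]-c3[:,0]>25)
r=cv2.minAreaRect(onplane(T,uv3[f],.01)[:,:2].astype(np.float32)*1000); print('foot rect',r)
for nm,Q in(('scene',P[(P[:,2]>.05)&(P[:,2]<.082)]),('toplo',Wl),('tophi',Wh)):
    a=(Q[:,:2]-v[2:])@d; l=(Q[:,:2]-v[2:])@n
    print(nm,'along pct',np.percentile(a,[0,2,5,98]),'lat',np.percentile(l,[5,50,95]), 'pt at 2%',v[2:]+d*np.percentile(a,2))
g=(c.max(1)-c.min(1)<14)&(P[:,2]>.045)&(P[:,2]<.082)
lat=(P[:,:2]-v[2:])@n; al=(P[:,:2]-v[2:])@d
g&=(lat<.025)&(lat>-.01)
print('back in scene',g.sum(),'uv',uv[g].min(0),uv[g].max(0),'lat',np.percentile(lat[g],[5,50,80,95]),'al',np.percentile(al[g],[5,50,95]),'z',np.percentile(P[g,2],[5,50,95]))
im=cv2.imread('pics/scene0.png')[170:220,250:300];t=cv2.imread('pics/top0.png')[165:215,355:405]
cv2.imwrite('pics/crop2.png',np.hstack([cv2.resize(x,(400,400),interpolation=cv2.INTER_CUBIC) for x in(t,im)]))
E
```

```text
scene +y face 165 [ 0.9699  0.2437  0.5941 -0.1581] yaw 0.24617139 resid 0.0009634233790105987
top ridge 21 36 [ 0.9755  0.2202  0.6076 -0.1587] yaw 0.22200704
foot rect ((610.601318359375, -157.8319091796875), (91.66539764404297, 100.82559204101562), 13.74717903137207)
scene along pct [-0.0388 -0.034  -0.0316  0.0312] lat [-0.003   0.0001  0.0098] pt at 2% [ 0.5611 -0.1664]
toplo along pct [-0.0393 -0.0384 -0.0371 -0.0131] lat [-0.0049 -0.0031 -0.0015] pt at 2% [ 0.5568 -0.1675]
tophi along pct [-0.0295 -0.022  -0.012   0.03  ] lat [-0.0256 -0.0037 -0.0014] pt at 2% [ 0.5728 -0.1635]
back in scene 47 uv [273 185] [279 193] lat [0.0009 0.0075 0.0099 0.0106] al [-0.0327 -0.0242 -0.0203] z [0.0561 0.0653 0.0699]
```

View pics/crop2.png

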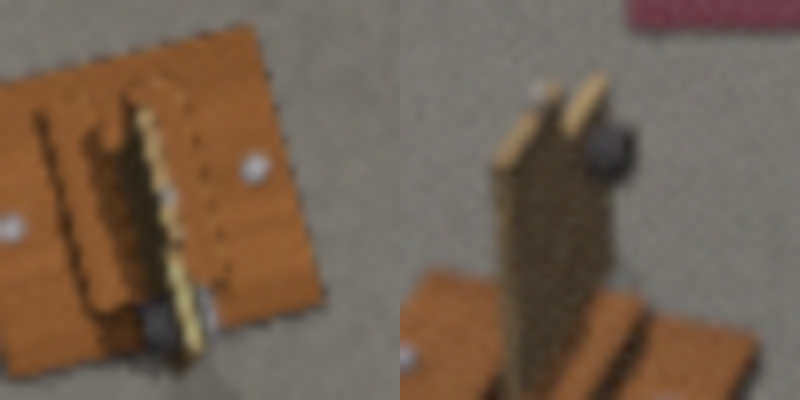

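{"api": "jog_arm", "payload": {
  "deltas": [
    [0, 0, 0, 0, 0, 0, 1]
  ]
}}

```text
t: 0.2
tcp_pos: [0.2266, -0.5011, 0.404]
orientation: [-0.001, 0.978, 0.211, -0.0]
ft_force: [0.3, -0.1, -0.4]
opening: 0.0941
grip_force: 0.0
```

The plate yaw is ≈0.235, and the scene face, top ridge and foot all agree. Stud is at ≈(0.5685, −0.1673, 0.062), and its back stands ≈12–13 mm out. I now move above the pliers.

{"api": "jog_arm", "payload": {
  "deltas": [
    [3.5, -3.2, 0.5, 0, 0, 1.9, 1],
    [7, -6.4, 1, 0, 0, 3.8, 1],
    [10.5, -9.6, 1.5, 0, 0, 5.8, 1],
    [14, -12.9, 2, 0, 0, 7.7, 1],
    [17.5, -16.1, 2.6, 0, 0, 9.6, 1],
    [21, -19.3, 3.2, 0, 0, 11.5, 1],
    [24.5, -22.5, 3.8, 0, 0, 13.4, 1],
    [28, -25.7, 4.4, 0, 0, 15.4, 1],
    [31.5, -28.9, 5, 0, 0, 17.3, 1],
    [35, -32.1, 5.6, 0, 0, 19.2, 1],
    [38.5, -35.3, 6.2, 0, 0, 21.1, 1],
    [42, -38.6, 6.8, 0, 0, 23, 1],
    [45.5, -41.8, 7.4, 0, 0, 25, 1],
    [49, -45, 8, 0, 0, 27, 1],
    [52.5, -48.2, 8.4, 0, 0, 28.8, 1],
    [52.5, -48.2, 8.4, 0, 0, 28.8, 1],
    [52.5, -48.2, 8.4, 0, 0, 28.8, 1]
  ]
}}

```text
t: 1.9
tcp_pos: [0.5063, 0.1551, 0.3198]
orientation: [0.001, 0.999, -0.038, -0.001]
ft_force: [-0.5, -0.1, -0.9]
opening: 0.0935
grip_force: 0.0
```

```bash
cat >> h.py <<'E'
def need(grasp,yaw):
    "cm/deg row from the present tool pose to a level one with grasp point and tool-x yaw given"
    s=robot.get_state(); r=R.from_quat(np.r_[s['orientation'][1:],s['orientation'][0]])
    tgt=R.from_euler('z',yaw)*R.from_euler('x',np.pi); p=np.array(grasp)+[0,0,robot.grasp_offset]
    print('delta cm',(r.inv().apply(p-s['tcp_pos'])*100).round(2),'deg',np.degrees((r.inv()*tgt).as_rotvec()).round(2))
E
python3 - <<'E'
from h import *
im,d=read_camera('top'); T=camera_info('top'); cv2.imwrite('pics/top1.png',im)
s=robot.get_state(); print(s['t'],s['tcp_pos'],s['q'],s['ft_force']); need([.506,.1545,.04],-.078)
E
```

```text
1.95 [0.50616163 0.15417511 0.32029363] [ 1.88723990e-01  7.34265834e-02  1.55366440e+00 -8.01317336e-04
  1.51570834e+00  1.83676424e+00] [-0.00277145  0.13379863  0.18742792]
delta cm [-0.01 -0.04  9.99] deg [0.06 0.05 0.05]
```

{"api": "jog_arm", "payload": {
  "deltas": [
    [0, 0, 2.5, 0, 0, 0, 1],
    [0, 0, 5, 0, 0, 0, 1],
    [0, 0, 7, 0, 0, 0, 1],
    [0, 0, 9, 0, 0, 0, 1],
    [0, 0, 10, 0, 0, 0, 1],
    [0, 0, 10, 0, 0, 0, 0.55],
    [0, 0, 10, 0, 0, 0, 0.55],
    [0, 0, 10, 0, 0, 0, 0.55],
    [0, 0, 10, 0, 0, 0, 0.55]
  ],
  "squeeze": 15
}}

```text
t: 2.85
tcp_pos: [0.5068, 0.1544, 0.222]
orientation: [-0.0, 0.999, -0.039, 0.001]
ft_force: [0.7, -0.2, 0.2]
opening: 0.0733
grip_force: 0.0
```

{"api": "jog_arm", "payload": {
  "deltas": [
    [0, 0, 0, 0, 0, 0, 0.45],
    [0, 0, 0, 0, 0, 0, 0.4],
    [0, 0, 0, 0, 0, 0, 0.35],
    [0, 0, 0, 0, 0, 0, 0.3],
    [0, 0, 0, 0, 0, 0, 0.25],
    [0, 0, 0, 0, 0, 0, 0.2],
    [0, 0, 0, 0, 0, 0, 0.2],
    [0, 0, 0, 0, 0, 0, 0.2]
  ]
}}

```text
t: 3.65
tcp_pos: [0.5064, 0.1546, 0.2212]
orientation: [-0.0, 0.999, -0.039, 0.0]
ft_force: [-1.7, 2.1, 5.5]
opening: 0.0569
grip_force: 8.9
```

{"api": "jog_arm", "payload": {
  "deltas": [
    [0, 0, -0.5, 0, 0, 0, 0.19],
    [0, 0, -1.5, 0, 0, 0, 0.19],
    [0, 0, -3, 0, 0, 0, 0.19],
    [0, 0, -5, 0, 0, 0, 0.19],
    [0, 0, -7.5, 0, 0, 0, 0.19],
    [0, 0, -9, 0, 0, 0, 0.19],
    [0, 0, -9, 0, 0, 0, 0.19],
    [0, 0, -9, 0, 0, 0, 0.19]
  ]
}}

```text
t: 4.45
tcp_pos: [0.5063, 0.1543, 0.3102]
orientation: [0.0, 0.999, -0.039, -0.0]
ft_force: [-0.3, 0.3, -0.5]
opening: 0.0561
grip_force: 7.0
```

```bash
python3 - <<'E'
from h import *
np.set_printoptions(precision=4,suppress=True)
im,d=read_camera('scene'); S=camera_info('scene'); t,dt=read_camera('top'); T=camera_info('top')
s=robot.get_state(); print(s['t'],s['tcp_pos'],s['ft_force'],s['wrist_torque'],s['opening'],s['grip_force'])
r=R.from_quat(np.r_[s['orientation'][1:],s['orientation'][0]]); g=s['tcp_pos']+r.apply([0,0,.1804]); x=r.apply([1,0,0])
pv=g+.072*x+[0,0,.01]; jw=g+.117*x; print('grasp',g,'pivot expected',pv,'jaws',jw)
print('proj pivot scene',proj(S,pv),'jaws',proj(S,jw),'top',proj(T,pv),proj(T,jw))
q=proj(S,[pv])[0].astype(int); x0,y0=q-[75,60]
cv2.imwrite('pics/lift.png',cv2.resize(im[max(y0,0):y0+120,x0:x0+160],(800,600),interpolation=cv2.INTER_CUBIC)); print(x0,y0)
q=proj(T,[pv])[0].astype(int); x0,y0=q-[40,30]
cv2.imwrite('pics/liftT.png',cv2.resize(t[y0:y0+60,x0:x0+80],(800,600),interpolation=cv2.INTER_CUBIC)); print(x0,y0)
np.save('S1.npy',d);np.save('T1.npy',dt);cv2.imwrite('pics/S1.png',im);cv2.imwrite('pics/T1.png',t)
E
```

```text
4.55 [0.5059 0.1543 0.309 ] [ 0.1181  0.0784 -1.1333] [ 0.0633  0.0241 -0.0379] 0.056086826287764915 6.979135349392891
grasp [0.5054 0.1541 0.1286] pivot expected [0.5772 0.1485 0.1384] jaws [0.6221 0.145  0.1282]
proj pivot scene [[416.1833 209.0827]] jaws [[404.191  226.6752]] top [[236.701  195.1457]] [[239.6179 175.9961]]
341 149
196 165
```

View pics/lift.png

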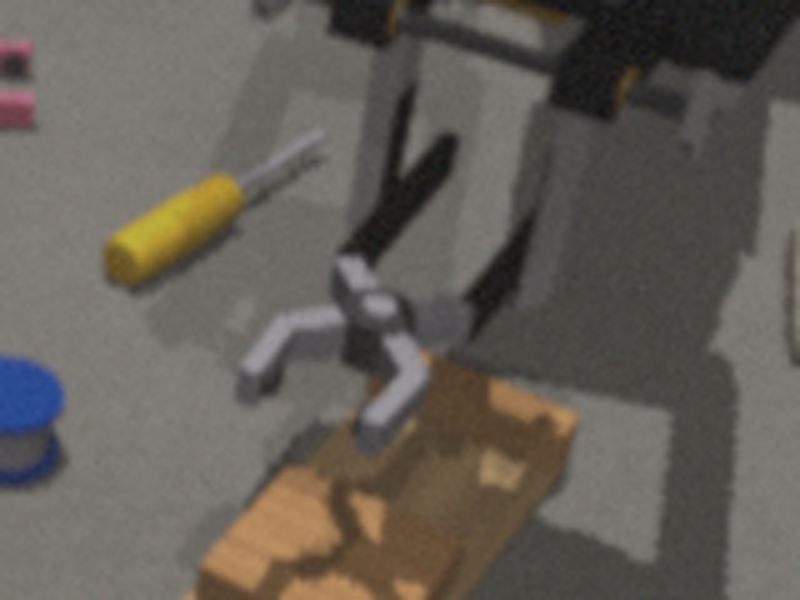

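The pliers hang in the fingers clear of the rest. The pivot appears at (417,210) against a predicted (416,209), so they're about level. I check the tilt from depth and plan the carry.

```bash
python3 - <<'E'
from h import *
np.set_printoptions(precision=4,suppress=True)
s=robot.get_state(); r=R.from_quat(np.r_[s['orientation'][1:],s['orientation'][0]]); g=s['tcp_pos']+r.apply([0,0,.1804])
for n,f,p in(('scene','S1',(380,195,430,245)),('top','T1',(215,165,260,235))):
    ci=camera_info(n); im=cv2.imread(f'pics/{f}.png').astype(int); d=np.load(f+'.npy')
    v,u=np.mgrid[p[1]:p[3],p[0]:p[2]]; uv=np.c_[u.ravel(),v.ravel()]
    P,_=cloud(n,ci,d,uv); L=(P-g)@r.as_matrix(); L[:,1:]*=-1
    m=(abs(L[:,2])<.03)&(L[:,0]>-.06)&(L[:,0]<.14)&(abs(L[:,1])<.04)
    for a in np.arange(.03,.13,.01):
        k=m&(abs(L[:,0]-a)<.005)
        if k.sum()>3: print(n,a.round(3),k.sum(),'z pct',np.percentile(L[k,2],[10,50,90]),'y',np.percentile(L[k,1],[3,50,97]))
    print('xmax',np.percentile(L[m,0],99))
d=np.array([.9725,.2328]); st=np.array([.5685,-.1673]); n=np.array([-d[1],d[0]])
for back in (.06,0.):
    p=st+.0015*n-(.117+back)*d; print('grasp target',p); need([*p,.062+(.05 if back else 0)],.235)
E
```

```text
scene 0.03 15 z pct [-0.0066  0.0015  0.009 ] y [-0.0227 -0.0185 -0.0176]
scene 0.04 21 z pct [0.0014 0.0086 0.0096] y [-0.025  -0.0187 -0.0174]
scene 0.05 24 z pct [0.0058 0.0077 0.0092] y [-0.0249 -0.0208 -0.014 ]
scene 0.06 96 z pct [-0.0055  0.0064  0.0084] y [-0.0222  0.0031  0.0212]
scene 0.07 59 z pct [-0.0001  0.0089  0.0108] y [-0.0097  0.0081  0.0161]
scene 0.08 65 z pct [0.0071 0.0091 0.0108] y [-0.0102  0.0038  0.0146]
scene 0.09 186 z pct [-0.0061  0.0041  0.0082] y [-0.0177 -0.0001  0.0221]
scene 0.1 94 z pct [-0.0057  0.0053  0.0079] y [-0.0238 -0.0133  0.03  ]
scene 0.11 58 z pct [-0.0012  0.0068  0.008 ] y [-0.0242  0.0242  0.0297]
scene 0.12 68 z pct [-0.0026  0.006   0.008 ] y [-0.024  0.018  0.029]
xmax 0.13155480817081167
top 0.04 5 z pct [0.0016 0.009  0.011 ] y [-0.026  -0.0237 -0.0196]
top 0.05 25 z pct [0.002  0.0062 0.0088] y [-0.026  -0.0208 -0.0123]
top 0.06 41 z pct [-0.0028  0.0069  0.01  ] y [-0.0177 -0.0081  0.0048]
top 0.07 46 z pct [0.0038 0.0099 0.0125] y [-0.0111 -0.0032  0.0068]
top 0.08 57 z pct [0.0016 0.0083 0.0113] y [-0.017  -0.0044  0.0104]
top 0.09 53 z pct [0.0003 0.0073 0.0097] y [-0.0249 -0.0143  0.0167]
top 0.1 37 z pct [-0.0036  0.006   0.0088] y [-0.0267 -0.0201  0.026 ]
top 0.11 47 z pct [-0.003   0.006   0.0081] y [-0.0258 -0.0144  0.0264]
top 0.12 56 z pct [0.0004 0.0052 0.0091] y [-0.0252  0.0149  0.0255]
xmax 0.1277351224633957
grasp target [ 0.396 -0.207]
delta cm [-8.14 36.88  1.72] deg [  0.03   0.17 -17.93]
grasp target [ 0.4544 -0.1931]
delta cm [-2.42 35.02  6.7 ] deg [  0.03   0.17 -17.93]
```

Depth shows the pliers level (top face 6–9 mm above grip along the length) and centred within ~2 mm. I carry them to 60 mm short of the stud, then lower.

{"api": "jog_arm", "payload": {
  "deltas": [
    [-0.3, 1.2, 0, 0, 0, -0.5, 0.19],
    [-0.8, 3.6, 0, 0, 0, -1.5, 0.19],
    [-1.6, 7.2, 0, 0, 0, -3.4, 0.19],
    [-2.4, 10.8, 0, 0, 0, -5.2, 0.19],
    [-3.2, 14.4, 0, 0, 0, -7, 0.19],
    [-4, 18, 0, 0, 0, -8.8, 0.19],
    [-4.8, 21.6, 0, 0, 0, -10.6, 0.19],
    [-5.6, 25.2, 0, 0, 0, -12.4, 0.19],
    [-6.4, 28.8, 0, 0, 0, -14.2, 0.19],
    [-7.1, 32.2, 0, 0, 0, -15.8, 0.19],
    [-7.7, 35, 0.5, 0, 0, -17, 0.19],
    [-8, 36.5, 1.2, 0, 0, -17.8, 0.19],
    [-8.1, 36.9, 2, 0, 0, -17.9, 0.19],
    [-8.1, 36.9, 3.5, 0, 0, -17.9, 0.19],
    [-8.1, 36.9, 5, 0, 0, -17.9, 0.19],
    [-8.1, 36.9, 6.2, 0, 0, -17.9, 0.19],
    [-8.1, 36.9, 6.7, 0, 0, -17.9, 0.19],
    [-8.1, 36.9, 6.7, 0, 0, -17.9, 0.19],
    [-8.1, 36.9, 6.7, 0, 0, -17.9, 0.19]
  ]
}}

```text
t: 6.45
tcp_pos: [0.3971, -0.2071, 0.2441]
orientation: [0.0, 0.993, 0.117, 0.0]
ft_force: [-0.5, -0.1, -0.6]
opening: 0.056
grip_force: 7.0
```

```bash
python3 - <<'E'
from h import *
np.set_printoptions(precision=4,suppress=True)
im,d=read_camera('scene'); S=camera_info('scene'); t,dt=read_camera('top'); T=camera_info('top')
s=robot.get_state(); print(s['t'],s['tcp_pos'],s['ft_force'],s['opening'],s['grip_force'])
r=R.from_quat(np.r_[s['orientation'][1:],s['orientation'][0]]); g=s['tcp_pos']+r.apply([0,0,.1804]);print('grasp',g)
for n,i,dd in(('scene',im,d),('top',t,dt)):
    ci=camera_info(n); q=proj(ci,[g+r.apply([.09,0,0])])[0].astype(int)
    v,u=np.mgrid[q[1]-50:q[1]+50,q[0]-60:q[0]+60]; uv=np.c_[u.ravel(),v.ravel()]; uv=uv[(uv.min(1)>=0)&(uv[:,1]<400)&(uv[:,0]<640)]
    P,_=cloud(n,ci,dd,uv); L=(P-g)@r.as_matrix(); L[:,1:]*=-1
    m=(abs(L[:,2])<.02)&(L[:,0]>-.06)&(L[:,0]<.14)&(abs(L[:,1])<.04)
    for a in (.07,.11,.12):
        k=m&(abs(L[:,0]-a)<.005)
        if k.sum()>3: print(n,a,k.sum(),'z',np.percentile(L[k,2],[10,50,90]),'y',np.percentile(L[k,1],[3,50,97]))
    print(n,'xmax',np.percentile(L[m,0],99))
    cv2.imwrite(f'pics/{n}2.png',i)
qT=proj(T,[[.55,-.17,.07]])[0].astype(int);qS=proj(S,[[.55,-.17,.07]])[0].astype(int)
c=lambda i,q:cv2.resize(i[q[1]-38:q[1]+37,q[0]-25:q[0]+25],(400,600),interpolation=cv2.INTER_CUBIC)
print(qT,qS);cv2.imwrite('pics/app.png',np.hstack([c(t,qT),c(im,qS)]))
st=[.5685-.0003-.117*.9725,-.1673+.0015-.117*.2328,.062]; need(st,.235)
E
```

```text
6.55 [ 0.3973 -0.2073  0.2445] [ 0.336  -0.8728 -0.7304] 0.056257767515452715 6.978515312075615
grasp [ 0.3975 -0.2074  0.0641]
scene 0.07 31 z [-0.0012  0.0062  0.0093] y [-0.0071  0.0096  0.0182]
scene 0.11 28 z [-0.0065  0.0033  0.0057] y [-0.0224  0.0258  0.0303]
scene 0.12 36 z [-0.0051  0.0038  0.0054] y [-0.0232  0.0031  0.0299]
scene xmax 0.13113067467858322
top 0.07 51 z [0.0054 0.0085 0.0125] y [-0.0099  0.0028  0.0132]
top 0.11 38 z [-0.      0.0064  0.0094] y [-0.025  -0.0155  0.0284]
top 0.12 45 z [0.0008 0.0053 0.0081] y [-0.0243 -0.014   0.028 ]
top xmax 0.1276764002116986
[378 211] [276 181]
delta cm [ 5.89 -0.05  0.22] deg [ 0.08 -0.06 -0.01]
```

View pics/app.png

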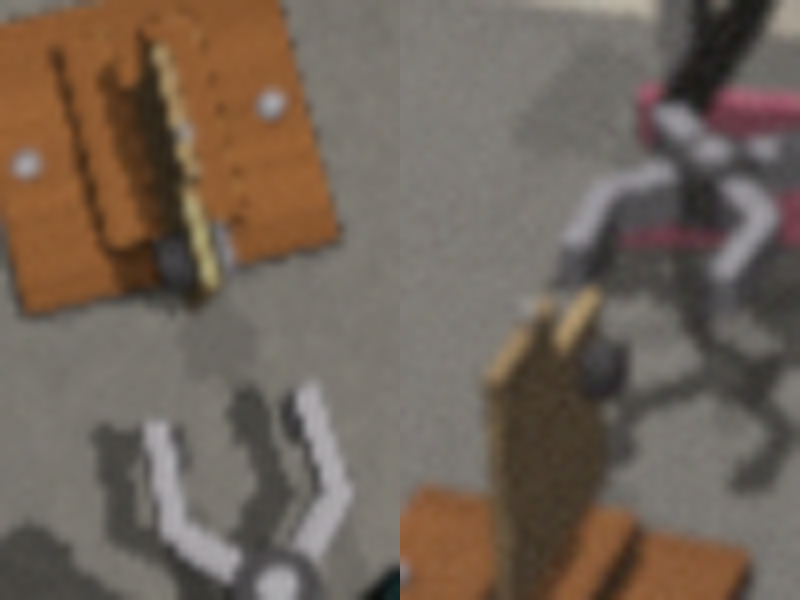

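The plier jaws (top crop, tips at (157,428) and (308,392)) line up with the stud assembly (back's left edge (160,262), cap's right edge (232,250)), with ~4 mm clearance each side. I advance gently.

{"api": "jog_arm", "payload": {
  "deltas": [
    [0.5, 0, 0.1, 0, 0, 0, 0.19],
    [1.5, 0, 0.2, 0, 0, 0, 0.19],
    [2.5, 0, 0.2, 0, 0, 0, 0.19],
    [3.3, 0, 0.2, 0, 0, 0, 0.19],
    [3.8, 0, 0.2, 0, 0, 0, 0.19],
    [3.8, 0, 0.2, 0, 0, 0, 0.19]
  ]
}}

```text
t: 7.15
tcp_pos: [0.4346, -0.1981, 0.2416]
orientation: [-0.0, 0.993, 0.117, -0.0]
ft_force: [-0.8, 0.6, -0.8]
opening: 0.056
grip_force: 7.0
```

{"api": "jog_arm", "payload": {
  "deltas": [
    [0.3, 0, 0, 0, 0, 0, 0.19],
    [0.6, 0, 0, 0, 0, 0, 0.19],
    [0.9, 0, 0, 0, 0, 0, 0.19],
    [1.2, 0, 0, 0, 0, 0, 0.19],
    [1.5, 0, 0, 0, 0, 0, 0.19],
    [1.8, 0, 0, 0, 0, 0, 0.19],
    [2.1, 0, 0, 0, 0, 0, 0.19],
    [2.1, 0, 0, 0, 0, 0, 0.19]
  ]
}}

```text
t: 7.95
tcp_pos: [0.4546, -0.1934, 0.2417]
orientation: [0.0, 0.993, 0.117, 0.0]
ft_force: [-0.8, -1.6, -1.8]
opening: 0.056
grip_force: 7.0
```

```bash
python3 - <<'E'
from h import *
np.set_printoptions(precision=4,suppress=True)
t,dt=read_camera('top'); im,d=read_camera('scene'); s=robot.get_state(); print(s['t'],s['ft_force'],s['wrist_torque'],s['opening'],s['grip_force'])
need([.5685-.0003-.117*.9725,-.1673+.0015-.117*.2328,.062],.235)
cv2.imwrite('pics/top3.png',t);T=camera_info('top');S=camera_info('scene')
qT=proj(T,[[.55,-.17,.07]])[0].astype(int);qS=proj(S,[[.55,-.17,.07]])[0].astype(int)
c=lambda i,q:cv2.resize(i[q[1]-30:q[1]+30,q[0]-20:q[0]+20],(400,600),interpolation=cv2.INTER_CUBIC)
cv2.imwrite('pics/at.png',np.hstack([c(t,qT),c(im,qS)]))
E
```

```text
8.05 [ 0.1637 -0.1065 -1.5792] [0.0083 0.0109 0.0421] 0.055939998357023304 6.978892385959625
delta cm [ 0.02 -0.04 -0.08] deg [ 0.    0.01 -0.02]
```

View pics/at.png

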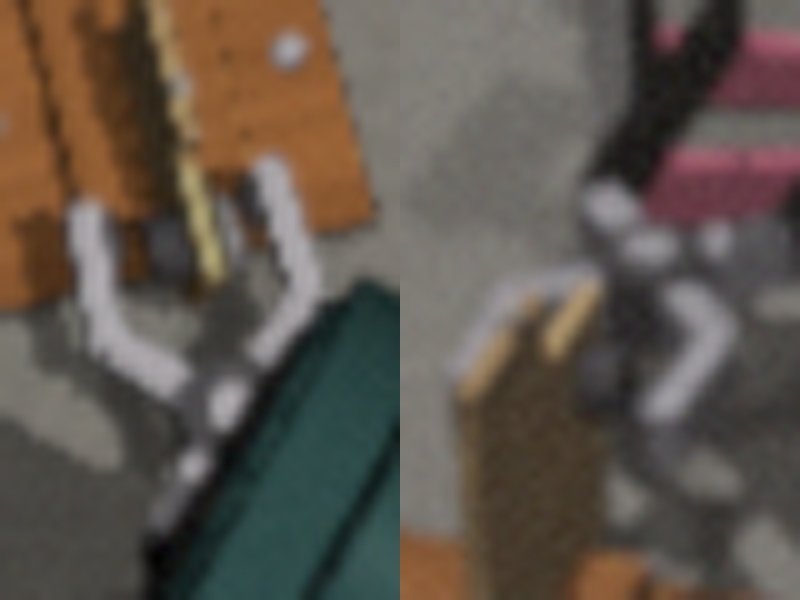

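The jaws straddle the stud without contact. Tips are at (85,200) and (268,158), and the assembly edges are 148 and 243 in the crop. They sit about 1.5 mm too far to the left and 1 mm too deep, so I correct that and start closing and feeling.

{"api": "jog_arm", "payload": {
  "deltas": [
    [0, 0.15, 0, 0, 0, 0, 0.19],
    [-0.1, 0.15, -0.05, 0, 0, 0, 0.19],
    [-0.1, 0.15, -0.05, 0, 0, 0, 0.19]
  ]
}}

```text
t: 8.35
tcp_pos: [0.4535, -0.1953, 0.2422]
orientation: [0.0, 0.993, 0.117, -0.0]
ft_force: [0.0, 0.5, -0.1]
opening: 0.0561
grip_force: 7.0
```

```bash
cat >> h.py <<'E'
def feel(n=5):
    A=[]
    for _ in range(n):
        read_camera('top'); s=robot.get_state(); r=R.from_quat(np.r_[s['orientation'][1:],s['orientation'][0]])
        A.append(np.r_[r.inv().apply(s['ft_force']),s['wrist_torque'],s['opening']*1000,s['grip_force']])
    A=np.array(A); print(round(s['t'],2),'F tool',A[:,:3].mean(0).round(2),'+-',A[:,:3].std(0).round(2),'M',A[:,3:6].mean(0).round(3),'+-',A[:,3:6].std(0).round(3),'open',A[:,6].mean().round(2),'grip',A[:,7].mean().round(2))
E
python3 -c "from h import *; feel(8)"
```

```text
8.75 F tool [-0.3  -0.13  1.22] +- [0.41 0.29 0.74] M [-0.001  0.044  0.029] +- [0.026 0.026 0.023] open 56.11 grip 6.98
```

{"api": "jog_arm", "payload": {
  "deltas": [
    [0, 0, 0, 0, 0, 0, 0.175],
    [0, 0, 0, 0, 0, 0, 0.16],
    [0, 0, 0, 0, 0, 0, 0.15],
    [0, 0, 0, 0, 0, 0, 0.15]
  ],
  "squeeze": 12
}}

```text
t: 9.15
tcp_pos: [0.4537, -0.1952, 0.2422]
orientation: [0.0, 0.993, 0.117, 0.0]
ft_force: [-0.5, 0.4, -1.0]
opening: 0.0543
grip_force: 7.7
```

```bash
python3 -c "from h import *; feel()"
```

```text
9.4 F tool [ 0.04 -0.17  0.96] +- [0.38 0.21 0.61] M [-0.02  -0.004 -0.012] +- [0.024 0.034 0.021] open 54.18 grip 7.73
```

{"api": "jog_arm", "payload": {
  "deltas": [
    [0, 0, 0, 0, 0, 0, 0.13],
    [0, 0, 0, 0, 0, 0, 0.11],
    [0, 0, 0, 0, 0, 0, 0.085],
    [0, 0, 0, 0, 0, 0, 0.085]
  ]
}}

```text
t: 9.8
tcp_pos: [0.4537, -0.1952, 0.2422]
orientation: [0.0, 0.993, 0.117, 0.0]
ft_force: [-0.8, 0.3, -1.7]
opening: 0.0513
grip_force: 8.2
```

```bash
python3 -c "from h import *; feel()"
```

```text
10.05 F tool [ 0.2  -0.37  0.88] +- [0.49 0.35 0.45] M [ 0.008  0.007 -0.005] +- [0.032 0.019 0.033] open 51.25 grip 8.23
```

{"api": "jog_arm", "payload": {
  "deltas": [
    [0, 0, 0, 0, 0, 0, 0.065],
    [0, 0, 0, 0, 0, 0, 0.045],
    [0, 0, 0, 0, 0, 0, 0.045]
  ]
}}

```text
t: 10.35
tcp_pos: [0.4537, -0.1952, 0.2422]
orientation: [0.0, 0.993, 0.117, -0.0]
ft_force: [-0.1, -0.1, -0.7]
opening: 0.0493
grip_force: 8.3
```

```bash
python3 -c "from h import *; feel()"
```

```text
10.6 F tool [-0.05  0.02  1.07] +- [0.52 0.21 0.31] M [-0.017  0.041  0.011] +- [0.034 0.013 0.026] open 49.26 grip 8.27
```

{"api": "jog_arm", "payload": {
  "deltas": [
    [0, 0, 0, 0, 0, 0, 0.025],
    [0, 0, 0, 0, 0, 0, 0.005],
    [0, 0, 0, 0, 0, 0, 0.005]
  ]
}}

```text
t: 10.9
tcp_pos: [0.4537, -0.1952, 0.2422]
orientation: [0.0, 0.993, 0.117, 0.0]
ft_force: [-0.5, 0.3, -0.7]
opening: 0.0475
grip_force: 8.3
```

```bash
python3 -c "from h import *; feel()"
```

```text
11.15 F tool [0.47 0.01 1.38] +- [0.54 0.13 0.53] M [ 0.004  0.065 -0.003] +- [0.036 0.019 0.015] open 47.4 grip 8.3
```

{"api": "jog_arm", "payload": {
  "deltas": [
    [0, 0, 0, 0, 0, 0, -0.01],
    [0, 0, 0, 0, 0, 0, -0.025],
    [0, 0, 0, 0, 0, 0, -0.025]
  ]
}}

```text
t: 11.45
tcp_pos: [0.4537, -0.1952, 0.2422]
orientation: [0.0, 0.993, 0.117, 0.0]
ft_force: [-0.1, -0.8, -1.0]
opening: 0.046
grip_force: 8.3
```

```bash
python3 -c "from h import *; feel()"
```

```text
11.7 F tool [-0.11  0.16  0.98] +- [0.67 0.24 0.42] M [-0.     0.06  -0.006] +- [0.012 0.023 0.026] open 45.97 grip 8.31
```

{"api": "jog_arm", "payload": {
  "deltas": [
    [0, 0, 0, 0, 0, 0, -0.035],
    [0, 0, 0, 0, 0, 0, -0.047],
    [0, 0, 0, 0, 0, 0, -0.047]
  ]
}}

```text
t: 12.0
tcp_pos: [0.4537, -0.1952, 0.2422]
orientation: [0.0, 0.993, 0.117, 0.0]
ft_force: [-0.2, -0.3, -1.4]
opening: 0.0451
grip_force: 8.3
```

```bash
python3 -c "from h import *; feel(4)"
```

```text
12.2 F tool [ 0.02 -0.05  1.1 ] +- [0.45 0.73 0.33] M [ 0.013  0.029 -0.025] +- [0.019 0.03  0.045] open 45.0 grip 8.32
```

{"api": "jog_arm", "payload": {
  "deltas": [
    [0, 0, 0, 0, 0, 0, -0.057],
    [0, 0, 0, 0, 0, 0, -0.068],
    [0, 0, 0, 0, 0, 0, -0.068]
  ]
}}

```text
t: 12.5
tcp_pos: [0.4537, -0.1952, 0.2422]
orientation: [0.0, 0.993, 0.117, -0.0]
ft_force: [0.1, -0.2, -1.0]
opening: 0.0439
grip_force: 8.3
```

```bash
python3 -c "from h import *; feel(4)"
```

```text
12.7 F tool [-0.15  0.09  1.23] +- [0.6  0.39 0.72] M [-0.006  0.024 -0.008] +- [0.03  0.025 0.013] open 44.04 grip 8.32
```

{"api": "jog_arm", "payload": {
  "deltas": [
    [0, 0, 0, 0, 0, 0, -0.078],
    [0, 0, 0, 0, 0, 0, -0.09],
    [0, 0, 0, 0, 0, 0, -0.09]
  ]
}}

```text
t: 13.0
tcp_pos: [0.4537, -0.1952, 0.2422]
orientation: [0.0, 0.993, 0.117, 0.0]
ft_force: [-0.4, -0.7, -1.7]
opening: 0.0427
grip_force: 8.4
```

```bash
python3 -c "from h import *; feel(4)"
```

```text
13.2 F tool [ 0.13 -0.08  0.85] +- [0.42 0.49 0.48] M [ 0.023  0.049 -0.007] +- [0.017 0.024 0.023] open 43.05 grip 8.37
```

{"api": "jog_arm", "payload": {
  "deltas": [
    [0, 0, 0, 0, 0, 0, -0.1],
    [0, 0, 0, 0, 0, 0, -0.11],
    [0, 0, 0, 0, 0, 0, -0.11]
  ]
}}

```text
t: 13.5
tcp_pos: [0.4536, -0.1952, 0.2421]
orientation: [0.0, 0.993, 0.117, -0.0]
ft_force: [-0.8, 0.1, -1.3]
opening: 0.0418
grip_force: 9.2
```

```bash
python3 -c "from h import *; feel(4)"
```

```text
13.7 F tool [-0.27  0.14  1.24] +- [0.15 0.1  0.53] M [0.004 0.146 0.024] +- [0.026 0.023 0.027] open 42.1 grip 9.2
```

At 42.1 mm opening the grip force rises 0.85 N with no side force or yaw moment. Both pads met the stud together, so the jaws are centred. I press on in half-millimetre steps with the squeeze capped at 13 N, which is ≤7.5 N at the pad.

{"api": "jog_arm", "payload": {
  "deltas": [
    [0, 0, 0, 0, 0, 0, -0.116],
    [0, 0, 0, 0, 0, 0, -0.122],
    [0, 0, 0, 0, 0, 0, -0.122]
  ],
  "squeeze": 13
}}

```text
t: 14.0
tcp_pos: [0.4536, -0.1952, 0.2421]
orientation: [-0.0, 0.993, 0.117, -0.0]
ft_force: [-1.3, 0.4, -0.4]
opening: 0.0413
grip_force: 10.2
```

```bash
python3 -c "from h import *; feel(4)"
```

```text
14.2 F tool [-0.99  0.04  1.14] +- [0.62 0.51 0.36] M [-0.012  0.293  0.032] +- [0.023 0.016 0.018] open 41.32 grip 10.22
```

{"api": "jog_arm", "payload": {
  "deltas": [
    [0, 0, 0, 0, 0, 0, -0.128],
    [0, 0, 0, 0, 0, 0, -0.134],
    [0, 0, 0, 0, 0, 0, -0.134]
  ]
}}

```text
t: 14.5
tcp_pos: [0.4535, -0.1952, 0.2421]
orientation: [0.0, 0.993, 0.117, -0.0]
ft_force: [-1.3, 0.2, -0.8]
opening: 0.0409
grip_force: 11.3
```

```bash
python3 -c "from h import *; feel(4)"
```

```text
14.7 F tool [-2.32 -0.18  0.98] +- [0.42 0.64 0.12] M [-0.036  0.442  0.041] +- [0.032 0.023 0.013] open 40.95 grip 11.38
```

{"api": "jog_arm", "payload": {
  "deltas": [
    [0, 0, 0, 0, 0, 0, -0.138],
    [0, 0, 0, 0, 0, 0, -0.142],
    [0, 0, 0, 0, 0, 0, -0.142]
  ]
}}

```text
t: 15.0
tcp_pos: [0.4535, -0.1952, 0.2421]
orientation: [-0.0, 0.993, 0.117, -0.0]
ft_force: [-3.5, -1.0, -1.7]
opening: 0.0408
grip_force: 12.1
```

```bash
python3 -c "from h import *; feel(3)"
```

```text
15.15 F tool [-3.36  0.46  0.86] +- [0.25 0.34 0.58] M [-0.11   0.588  0.011] +- [0.012 0.03  0.026] open 40.66 grip 12.2
```

{"api": "jog_arm", "payload": {
  "deltas": [
    [0, 0, 0, 0, 0, 0, -0.146],
    [0, 0, 0, 0, 0, 0, -0.15],
    [0, 0, 0, 0, 0, 0, -0.15]
  ]
}}

```text
t: 15.45
tcp_pos: [0.4535, -0.1952, 0.2421]
orientation: [-0.0, 0.993, 0.117, -0.0]
ft_force: [-3.3, -0.0, -0.8]
opening: 0.0399
grip_force: 13.0
```

```bash
python3 -c "from h import *; feel(3)"
```

```text
15.6 F tool [-3.88 -0.51  1.84] +- [0.16 0.52 0.45] M [-0.142  0.737  0.017] +- [0.039 0.008 0.003] open 40.17 grip 13.06
```

The closing arc slides the handles rearward in the fingers, so pliers and stud now load each other along x (≈−4 N), and that friction eats squeeze. I relieve it by backing the tool 0.5 mm with the squeeze unchanged.

{"api": "jog_arm", "payload": {
  "deltas": [
    [-0.02, 0, 0, 0, 0, 0, -0.15],
    [-0.05, 0, 0, 0, 0, 0, -0.15],
    [-0.05, 0, 0, 0, 0, 0, -0.15]
  ]
}}

```text
t: 15.9
tcp_pos: [0.4533, -0.1953, 0.2423]
orientation: [0.0, 0.993, 0.117, 0.0]
ft_force: [-3.0, -0.5, -1.5]
opening: 0.0403
grip_force: 12.8
```

```bash
python3 -c "from h import *; feel(3)"
```

```text
16.05 F tool [-3.07 -0.3   1.18] +- [0.47 0.49 0.4 ] M [-0.05   0.565  0.001] +- [0.039 0.004 0.035] open 40.24 grip 12.7
```

{"api": "jog_arm", "payload": {
  "deltas": [
    [-0.04, 0, 0, 0, 0, 0, -0.15],
    [-0.08, 0, 0, 0, 0, 0, -0.15],
    [-0.12, 0, 0, 0, 0, 0, -0.15],
    [-0.12, 0, 0, 0, 0, 0, -0.15]
  ]
}}

```text
t: 16.45
tcp_pos: [0.4526, -0.1955, 0.2427]
orientation: [0.0, 0.993, 0.117, 0.001]
ft_force: [2.5, -0.1, -0.7]
opening: 0.0401
grip_force: 11.2
```

```bash
python3 -c "from h import *; feel(3)"
```

```text
16.6 F tool [ 2.24 -0.39  0.83] +- [0.59 0.89 0.4 ] M [ 0.141 -0.361  0.035] +- [0.015 0.101 0.035] open 40.41 grip 10.98
```

{"api": "jog_arm", "payload": {
  "deltas": [
    [0.02, 0, 0, 0, 0, 0, -0.153],
    [0.02, 0, 0, 0, 0, 0, -0.156],
    [0.02, 0, 0, 0, 0, 0, -0.16],
    [0.02, 0, 0, 0, 0, 0, -0.16]
  ],
  "squeeze": 12.6
}}

```text
t: 17.0
tcp_pos: [0.4519, -0.1954, 0.242]
orientation: [-0.0, 0.993, 0.117, -0.001]
ft_force: [0.2, 1.3, 0.2]
opening: 0.0396
grip_force: 8.5
```

```bash
python3 -c "from h import *; feel(3)"
```

```text
17.15 F tool [ 0.69 -0.89  1.49] +- [0.2  0.48 0.41] M [ 0.19  -0.046  0.109] +- [0.022 0.046 0.051] open 39.67 grip 8.5
```

{"api": "jog_arm", "payload": {
  "deltas": [
    [0, 0, 0, 0, 0, 0, -0.164],
    [0, 0, 0, 0, 0, 0, -0.168],
    [0, 0, 0, 0, 0, 0, -0.172],
    [0, 0, 0, 0, 0, 0, -0.172]
  ]
}}

```text
t: 17.55
tcp_pos: [0.452, -0.1955, 0.242]
orientation: [-0.0, 0.993, 0.117, -0.0]
ft_force: [-0.1, 1.2, -0.3]
opening: 0.039
grip_force: 8.8
```

```bash
python3 -c "from h import *; feel(3)"
```

```text
17.7 F tool [ 0.07 -0.72  0.86] +- [0.56 0.41 0.78] M [0.178 0.151 0.128] +- [0.009 0.034 0.021] open 39.16 grip 8.79
```

Grip dropped to 8.5 N at a smaller opening, so the cap clicked: free room well beyond 1.5 mm. I close slightly more at a low cap to confirm it's home, then open.

{"api": "jog_arm", "payload": {
  "deltas": [
    [0, -0.03, 0, 0, 0, 0, -0.178],
    [0, -0.05, 0, 0, 0, 0, -0.185],
    [0, -0.05, 0, 0, 0, 0, -0.19],
    [0, -0.05, 0, 0, 0, 0, -0.19]
  ],
  "squeeze": 10.5
}}

```text
t: 18.1
tcp_pos: [0.4521, -0.195, 0.2422]
orientation: [0.0, 0.993, 0.117, 0.0]
ft_force: [-0.2, 1.1, -1.1]
opening: 0.0385
grip_force: 8.7
```

```bash
python3 -c "from h import *; feel(4)"
```

```text
18.3 F tool [ 0.29 -0.6   1.25] +- [0.62 0.38 0.3 ] M [0.168 0.141 0.105] +- [0.021 0.035 0.018] open 38.28 grip 8.71
```

Still free at 38.3 mm, so the cap has gone in more than 2.5 mm and is home. I open to the carrying width and back out.

{"api": "jog_arm", "payload": {
  "deltas": [
    [0, 0, 0, 0, 0, 0, -0.14],
    [0, 0, 0, 0, 0, 0, -0.09],
    [0, 0, 0, 0, 0, 0, -0.04],
    [0, 0, 0, 0, 0, 0, 0.01],
    [0, 0, 0, 0, 0, 0, 0.06],
    [0, 0, 0, 0, 0, 0, 0.11],
    [0, 0, 0, 0, 0, 0, 0.15],
    [0, 0, 0, 0, 0, 0, 0.19],
    [0, 0, 0, 0, 0, 0, 0.19],
    [0, 0, 0, 0, 0, 0, 0.19]
  ],
  "squeeze": 13
}}

```text
t: 19.3
tcp_pos: [0.4521, -0.195, 0.2422]
orientation: [0.0, 0.993, 0.117, 0.0]
ft_force: [0.1, -0.9, -0.9]
opening: 0.0558
grip_force: 7.0
```

```bash
python3 -c "from h import *; feel(3)"
```

```text
19.45 F tool [-0.36 -0.23  0.59] +- [0.29 0.27 0.1 ] M [0.019 0.005 0.018] +- [0.047 0.014 0.024] open 56.06 grip 6.98
```

{"api": "jog_arm", "payload": {
  "deltas": [
    [-0.3, 0, 0, 0, 0, 0, 0.19],
    [-0.8, 0, 0, 0, 0, 0, 0.19],
    [-1.4, 0, 0, 0, 0, 0, 0.19],
    [-2.2, 0, 0, 0, 0, 0, 0.19],
    [-3.2, 0, 0, 0, 0, 0, 0.19],
    [-4.4, 0, 0, 0, 0, 0, 0.19],
    [-5.5, 0, 0, 0, 0, 0, 0.19],
    [-6, 0, 0, 0, 0, 0, 0.19],
    [-6, 0, -1.5, 0, 0, 0, 0.19],
    [-6, 0, -3.5, 0, 0, 0, 0.19],
    [-6, 0, -5.5, 0, 0, 0, 0.19],
    [-6, 0, -6.5, 0, 0, 0, 0.19],
    [-6, 0, -6.5, 0, 0, 0, 0.19]
  ]
}}

```text
t: 20.75
tcp_pos: [0.394, -0.2093, 0.3089]
orientation: [0.001, 0.993, 0.117, 0.001]
ft_force: [0.5, 0.1, -1.1]
opening: 0.0559
grip_force: 7.0
```

```bash
python3 - <<'E'
from h import *
np.set_printoptions(precision=4,suppress=True)
im,d=read_camera('scene'); t,dt=read_camera('top')
s=robot.get_state(); print(s['t'],s['tcp_pos'],s['ft_force'],s['opening'],s['grip_force'])
r=R.from_quat(np.r_[s['orientation'][1:],s['orientation'][0]]); g=s['tcp_pos']+r.apply([0,0,.1804])
for n,i,dd in(('scene',im,d),('top',t,dt)):
    ci=camera_info(n); q=proj(ci,[g+r.apply([.09,0,0])])[0].astype(int)
    v,u=np.mgrid[q[1]-50:q[1]+50,q[0]-60:q[0]+60]; uv=np.c_[u.ravel(),v.ravel()]; uv=uv[(uv.min(1)>=0)&(uv[:,1]<400)&(uv[:,0]<640)]
    P,_=cloud(n,ci,dd,uv); L=(P-g)@r.as_matrix(); L[:,1:]*=-1
    m=(abs(L[:,2])<.02)&(L[:,0]>-.06)&(L[:,0]<.15)&(abs(L[:,1])<.04)
    for a in (.04,.07,.11,.12):
        k=m&(abs(L[:,0]-a)<.005)
        if k.sum()>3: print(n,a,k.sum(),'z',np.percentile(L[k,2],[10,50,90]),'y',np.percentile(L[k,1],[3,50,97]))
    print(n,'xmax',np.percentile(L[m,0],99))
cv2.imwrite('pics/T4.png',t)
need([.506,.1545,.129],-.078)
T=camera_info('top');qT=proj(T,[[.54,-.18,.09]])[0].astype(int)
cv2.imwrite('pics/out.png',cv2.resize(t[qT[1]-38:qT[1]+37,qT[0]-50:qT[0]+50],(800,600),interpolation=cv2.INTER_CUBIC))
E
```

```text
20.85 [ 0.3935 -0.2089  0.3066] [ 0.3404  0.6921 -1.507 ] 0.056214524430270245 6.9800857454538345
scene 0.04 25 z [-0.002   0.0109  0.0126] y [-0.024   0.0244  0.0292]
scene 0.07 27 z [0.0063 0.012  0.013 ] y [-0.0094  0.0049  0.0152]
scene 0.11 27 z [-0.001   0.0087  0.0102] y [-0.0257  0.0247  0.0287]
scene 0.12 49 z [-0.0022  0.0077  0.0103] y [-0.0248 -0.0139  0.0276]
scene xmax 0.13114703235623407
top 0.04 20 z [0.005  0.0087 0.0096] y [0.0204 0.0249 0.0281]
top 0.07 56 z [0.0073 0.0093 0.0127] y [-0.0107  0.002   0.0129]
top 0.11 43 z [0.0005 0.0062 0.0093] y [-0.026   0.0174  0.0279]
top 0.12 54 z [0.0013 0.006  0.009 ] y [-0.0249 -0.0144  0.0274]
top xmax 0.1278997241475034
delta cm [ 19.38 -32.73  -0.27] deg [-0.02  0.03 17.9 ]
```

View pics/out.png

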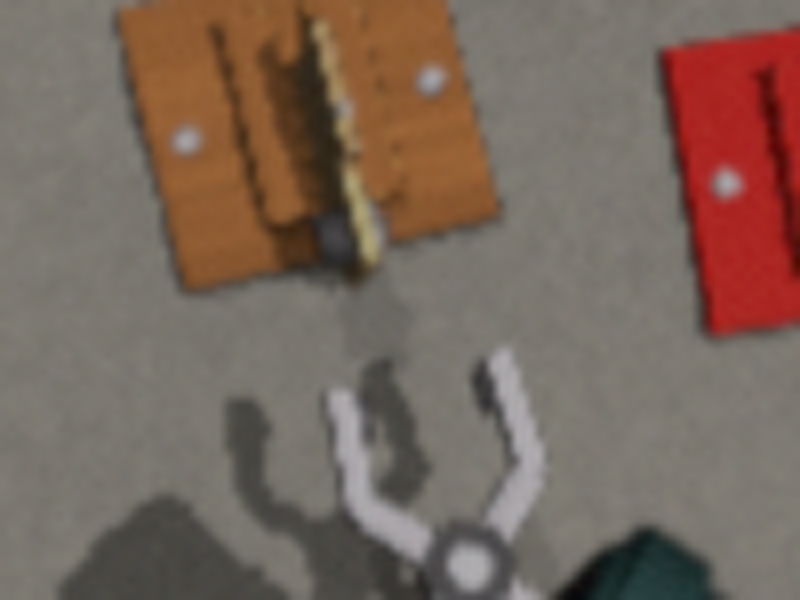

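The pliers are out and level, and the cap strip at (378,225) is visibly thinner than before. I carry the pliers back above the rest.

{"api": "jog_arm", "payload": {
  "deltas": [
    [0.3, -1.2, -0.3, 0, 0, 0.5, 0.19],
    [1, -3.5, -0.6, 0, 0, 1.5, 0.19],
    [2.5, -7, -0.6, 0, 0, 3.5, 0.19],
    [4.5, -10.5, -0.6, 0, 0, 5.5, 0.19],
    [6.5, -14, -0.6, 0, 0, 7.5, 0.19],
    [8.5, -17.5, -0.6, 0, 0, 9.5, 0.19],
    [10.8, -21, -0.6, 0, 0, 11.5, 0.19],
    [13, -24.2, -0.6, 0, 0, 13.3, 0.19],
    [15.2, -27.2, -0.6, 0, 0, 15, 0.19],
    [17.3, -30, -0.5, 0, 0, 16.5, 0.19],
    [18.8, -31.9, -0.4, 0, 0, 17.6, 0.19],
    [19.4, -32.7, -0.3, 0, 0, 17.9, 0.19],
    [19.4, -32.7, -0.3, 0, 0, 17.9, 0.19],
    [19.4, -32.7, -0.3, 0, 0, 17.9, 0.19]
  ]
}}

```text
t: 22.25
tcp_pos: [0.5061, 0.1535, 0.3093]
orientation: [0.001, 0.999, -0.039, -0.001]
ft_force: [-0.2, -0.2, -1.6]
opening: 0.0561
grip_force: 7.0
```

```bash
python3 - <<'E'
from h import *
s=robot.get_state(); print(s['t'],s['tcp_pos'],s['opening'],s['grip_force']); need([.506,.1545,.041],-.078)
E
```

```text
22.25 [0.50606762 0.15346515 0.30926552] 0.05612358695762675 6.979429051280022
delta cm [ 0.   -0.11  8.79] deg [ 0.08  0.11 -0.  ]
```

{"api": "jog_arm", "payload": {
  "deltas": [
    [0, -0.1, 2, 0, 0, 0, 0.19],
    [0, -0.1, 4, 0, 0, 0, 0.19],
    [0, -0.1, 6, 0, 0, 0, 0.19],
    [0, -0.1, 7.5, 0, 0, 0, 0.19],
    [0, -0.1, 8.2, 0, 0, 0, 0.19],
    [0, -0.1, 8.4, 0, 0, 0, 0.19],
    [0, -0.1, 8.4, 0, 0, 0, 0.19]
  ]
}}

```text
t: 22.95
tcp_pos: [0.5066, 0.1546, 0.2266]
orientation: [0.0, 0.999, -0.039, 0.0]
ft_force: [0.1, 0.0, -0.9]
opening: 0.0556
grip_force: 7.0
```

{"api": "jog_arm", "payload": {
  "deltas": [
    [0, 0, 0.1, 0, 0, 0, 0.19],
    [0, 0, 0.2, 0, 0, 0, 0.19],
    [0, 0, 0.3, 0, 0, 0, 0.19],
    [0, 0, 0.3, 0, 0, 0, 0.19]
  ]
}}

```text
t: 23.35
tcp_pos: [0.5065, 0.1552, 0.2233]
orientation: [0.0, 0.999, -0.039, 0.0]
ft_force: [-0.9, -0.5, -1.7]
opening: 0.0563
grip_force: 7.0
```

```bash
python3 -c "
from h import *; feel(3); print(robot.get_state()['tcp_pos'])"
```

```text
23.5 F tool [-0.19  0.05  0.91] +- [0.18 0.1  0.28] M [0.039 0.05  0.013] +- [0.02  0.045 0.035] open 55.96 grip 6.98
[0.50651032 0.15525249 0.2232204 ]
```

{"api": "jog_arm", "payload": {
  "deltas": [
    [0, 0.05, 0.1, 0, 0, 0, 0.19],
    [0, 0.05, 0.2, 0, 0, 0, 0.19],
    [0, 0.05, 0.2, 0, 0, 0, 0.19]
  ]
}}

```text
t: 23.8
tcp_pos: [0.5065, 0.1547, 0.2212]
orientation: [0.0, 0.999, -0.039, 0.0]
ft_force: [-0.1, 1.3, 0.1]
opening: 0.0562
grip_force: 7.0
```

```bash
python3 -c "
from h import *; feel(3); print(robot.get_state()['tcp_pos'])"
```

```text
23.95 F tool [-0.52 -0.04 -0.02] +- [0.27 0.55 0.36] M [ 0.044  0.044 -0.021] +- [0.034 0.014 0.035] open 56.12 grip 7.02
[0.50647514 0.15466368 0.22119322]
```

The weight is off the wrist at the original grasp height, so the pliers rest on the rails. I release gently and rise.

{"api": "jog_arm", "payload": {
  "deltas": [
    [0, 0, 0, 0, 0, 0, 0.25],
    [0, 0, 0, 0, 0, 0, 0.31],
    [0, 0, 0, 0, 0, 0, 0.37],
    [0, 0, 0, 0, 0, 0, 0.43],
    [0, 0, 0, 0, 0, 0, 0.5],
    [0, 0, 0, 0, 0, 0, 0.6],
    [0, 0, 0, 0, 0, 0, 0.8],
    [0, 0, 0, 0, 0, 0, 1],
    [0, 0, 0, 0, 0, 0, 1],
    [0, 0, 0, 0, 0, 0, 1],
    [0, 0, 0, 0, 0, 0, 1]
  ]
}}

```text
t: 25.05
tcp_pos: [0.5065, 0.1547, 0.2211]
orientation: [0.0, 0.999, -0.039, -0.0]
ft_force: [0.1, -0.4, -1.0]
opening: 0.0942
grip_force: 0.0
```

{"api": "jog_arm", "payload": {
  "deltas": [
    [0, 0, -0.5, 0, 0, 0, 1],
    [0, 0, -2, 0, 0, 0, 1],
    [0, 0, -5, 0, 0, 0, 1],
    [0, 0, -9, 0, 0, 0, 1],
    [0, 0, -13, 0, 0, 0, 1],
    [0, 0, -17, 0, 0, 0, 1],
    [-4, 0, -19, 0, 0, 0, 1],
    [-8, 0, -20, 0, 0, 0, 1],
    [-12, 0, -20, 0, 0, 0, 1],
    [-16, 0, -20, 0, 0, 0, 1],
    [-18, 0, -20, 0, 0, 0, 1],
    [-18, 0, -20, 0, 0, 0, 1]
  ]
}}

```text
t: 26.25
tcp_pos: [0.3249, 0.1687, 0.4223]
orientation: [-0.001, 0.999, -0.038, 0.001]
ft_force: [0.6, -1.2, -0.0]
opening: 0.0941
grip_force: 0.0
```

```bash
python3 - <<'E'
from h import *
np.set_printoptions(precision=4,suppress=True)
t,d=read_camera('top'); im,ds=read_camera('scene'); T=camera_info('top'); s=robot.get_state(); print(s['t'],s['tcp_pos'])
v,u=np.mgrid[206:258,215:266]; uv=np.c_[u.ravel(),v.ravel()]; P,_=cloud('top',T,d,uv); c=t[uv[:,1],uv[:,0]].astype(int); m=c.max(1)<45
mid=243-(uv[:,1]-200)*.05
for q in(m&(uv[:,0]<mid-2)&(P[:,2]>.035),m&(uv[:,0]>mid+2)&(P[:,2]>.035)):
    W=onplane(T,uv[q],.05)[:,:2]; l=cv2.fitLine(W.astype(np.float32),2,0,.01,.01).ravel(); l=l if l[0]>0 else l*[-1,-1,1,1]
    print('handle',q.sum(),l,'yaw',np.arctan2(l[1],l[0]),'z',np.median(P[q,2]))
r=lambda i,x,y,w,h:cv2.resize(i[y:y+h,x:x+w],(400,300),interpolation=cv2.INTER_CUBIC)
cv2.imwrite('pics/end.png',np.vstack([np.hstack([r(t,190,170,120,90),r(im,365,205,104,78)]),np.hstack([r(t,340,160,64,48),r(im,230,170,240,180)])]))
E
```

```text
26.35 [0.327  0.1687 0.4217]
handle 113 [ 0.9897 -0.1429  0.5083  0.1811] yaw -0.14337869 z 0.04988852193256066
handle 94 [1.     0.0017 0.5074 0.125 ] yaw 0.0017498239 z 0.04907550395194982
```

View pics/end.png

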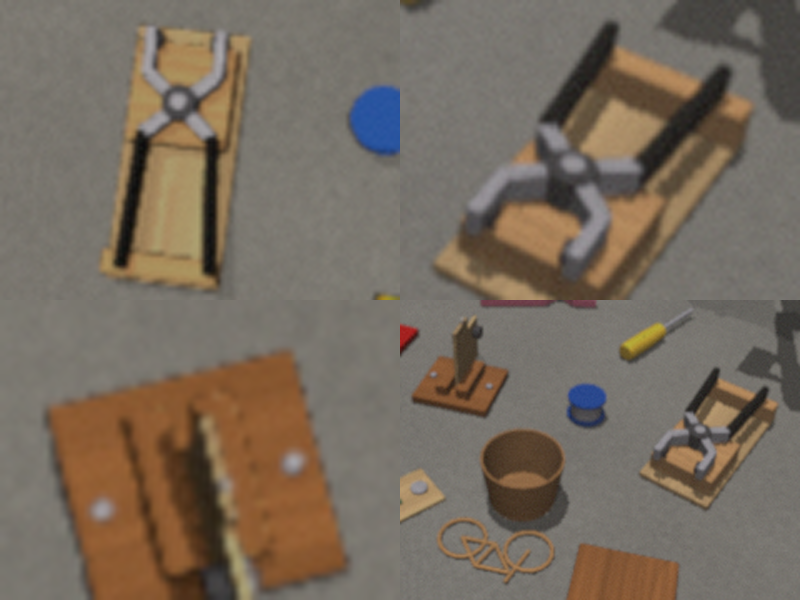

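The pliers lie open and flat on both rails, within 2 mm and 0.01 rad of where they started. The bowl, spool and driver are in their places, and the robot is clear.

```bash
python3 -c "
from rig import close_job; print(close_job())"
```

```text
the job is handed in; nothing more can be done
None
```

The job is handed in at about 26 s of the 72 s, but no verdict came back: the force trace says the cap clicked home, the pliers lie open and flat on their rest within about 2 mm of where they started, and the bowl, spool and screwdriver are where they were.

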